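# Open the spring lid of a sample reader

## Task

Press down the release tab on the front of the sample reader so that its lid springs up a little by itself, then push the lid fully open, back against its stop, and leave it standing open. Only touch, press and push: lift nothing, leave the vial in its well, and leave the bottle, beaker and jar standing where they are.

Things in the scene. Friction and masses are not known exactly. Their poses are not given: they have to be found in the camera images.
- reader: White bench instrument, fixed. Origin on the bench; +x points from its front (towards the robot, within 0.5 rad) to its back, +y to the left seen from the robot. Its frame, mm: housing x -70..90, y -120..90, top z 70; low front deck x -135..-70, top z 30. Right part (y under -30) has a display, no lid. Left part: chamber x -45..45, y -10..70, floor z 30, under the lid.
- tab (a joint): Release tab, rad: 0 at rest, grows as its grey paddle in front of the lid is pressed down, stop at 0.28, springs back. It pivots about reader y at x -78, z 50 mm. Pressed 0.12 to 0.18 rad it frees the lid; until then the lid cannot open. It takes about 4 to 6 N at point tab_press (6.5 N at the stop).
- tab_press (a point): Point to press down on the ribbed paddle, at reader (-115, 30, 54) mm at rest; moves with it, 4 to 7 mm down to free the lid, 10 to the stop. Paddle: x -130..-74, y 12..48, top z 54 mm. Behind it an 18 mm wide hook stands up, x -82..-74, top z 87, its nose reaching over the lid's front lip to x -61.
- lid (a joint): Lid angle, rad: 0 closed and latched, grows as its front edge rises, stop at 1.9 (leaning 0.33 past upright). Freed, it springs up slowly (about 0.5 s) to about 0.48, no further. Let go before upright it falls back to about 0.48; past about 1.75 it drops onto its stop and stays. Pushing takes 1 to 2 N at the front edge.
- lid_hinge (a point): Middle of the lid's hinge axis (along reader y), at reader (60, 30, 77) mm; fixed. The lid's mid-plane passes through it. Near it, at the chamber's left edge, stands the 8 mm spring pin that lifts the lid.
- lid_front (a point): Middle of the lid's lower front edge; closed, at reader (-60, 30, 72) mm; moves with the lid. The lid is a grey flat plate 112 mm wide (reader y -26..86), 10 mm thick, reaching 120 mm from the hinge axis, plus a lip 24 mm wide and 6 mm long in the middle of its front edge. About 0.12 kg.
- vial: Small capped clear sample vial, 25 mm diameter, 36 mm high, standing loose in a well inside the chamber under the lid; stays there. Origin at the centre of its underside.
- bottle: Brown reagent bottle, 64 mm diameter, 135 mm high, standing beside the reader; leave it alone. Origin at the centre of its underside.
- beaker: Empty glass beaker, 64 mm diameter, 80 mm high, standing beside the reader; leave it alone. Origin at the centre of its underside.
- jar: White capped jar, 52 mm diameter, 60 mm high, standing beside the reader; leave it alone. Origin at the centre of its underside.

How it is judged:
By the outcome, as a careful person would: the job done as asked, in the order asked, and still so for the second after the job is handed in, with the robot touching nothing.
It also fails if it takes over 43 s, if anything falls off the work surface, if the arm or the gripper's body presses on something with over 40 N, if the wrist force passes 120 N, or if a joint passes its speed limit or range.

## Robot

A 6-joint arm with a two-finger parallel gripper is mounted at the origin on the work surface. World frame = base frame: x ahead of the robot, y to its left, z up, the work surface at z = 0. Lengths are in mm, angles in rad, forces in N, time in s.
With the tool pointing down it reaches from about 275 to 750 mm from the base axis. Payload 10.2 kg.
Tool frame: the origin (TCP) lies on the front face of the gripper's body, between the roots of the fingers; the fingertips stand 73 mm ahead of it and the grasp point (between the pads) lies 54 mm ahead of it; z points along the fingers, y is the direction in which the jaws open and shut (so a half turn about z gives the same grasp; the last joint's range is limited). The gripper opens to 85 mm and grips with 20 to 120 N. Pads are 22 mm wide; open, the fingers measure 114 mm over their backs; the gripper's body (76 mm by 85 mm) begins 54 mm behind the grasp point. The pads swing forward as they close: fully open they stand 13 mm farther back than shut.
Start: joints at [1.004, 0.313, 1.498, -0, 1.331, -0.223], TCP at [176.973, 494.279, 303.894] pointing down, gripper open.
Joint ranges: [-2.94, 2.94], [-0.97, 2.17], [0.19, 2.56], [-1.23, 4.37], [0.02, 3.11], [-2.88, 2.88]. Speed limits (rad/s): [2.39, 2.39, 3.01, 3.14, 3.14, 3.14].

## Interface

Orientations are given as a unit quaternion [w, x, y, z].
In Python, from rig import ctrl gives the robot as it stands.
- The arm moves only by the tool move_arm, never from a script. Its argument "series" is a list of rows, each a list of 3 entries, a list of its own where there are three numbers: the shift along the tool's x, y, z in mm, then the turn about the tool's z in degrees, then the opening, from 0 (shut) to 1 (fully open). In form: [[[tx, ty, tz], yaw, grip], ...]. A call has 1 to 10 rows; each row is the pose to reach, as a shift and turn from the pose commanded when the call began, along the tool's axes at that moment; what a row does not reach only later rows make up. A row lasts 1/8 s, in which the tool goes at most 62.5 mm and 10.7 degrees, less where a joint would pass 70% of its speed; a pose out of reach is approached as far as the arm can. A call with a gripper value outside its range is refused whole. The fingers move at their own pace and stop on an object; "force" is the grip in N (left out, the last holds). Time passes only in rows, so rows that repeat a pose let the fingers close. It gives the time, the measured TCP pose, the force and the opening at its end, in the units of the state.
- ctrl.sense(): the state, without advancing time (a new reading comes with each control period).
- ctrl.capture(name): name is "side" or "top" or "wrist"; returns (picture, depth): 420x560x3 uint8, red, green, blue; 420x560 float32, mm along the optical axis (not along the pixel's ray), 0 where there is no reading.
- ctrl.camera_model(name): a dict with "fov_y" (degrees; the focal length in pixels is half the picture's height over the tangent of half this angle, whatever the lens; pixels are square), "cx", "cy" (the principal point, pixels), "dist_coeffs" ([k1, k2, p1, p2, k3] as OpenCV has them; the pictures are not rectified), "rvec" (rotation vector, rad) and "tvec" (3), from world to camera coordinates, as OpenCV has them. Camera axes: x right, y down, z forward; pixel columns grow to the right and rows downward; lengths in mm; the calibration is good to about 2 mm. A picture is of the moment at which its call begins: read the wrist's pose just before it. camera_model takes no time and is no camera call; for the wrist camera it gives the pose at the moment of the call.
- ctrl.finish_job(): hands the job in, once; it reports no verdict.
The state is a dict: "time_s": time; "joints": joint angles; "dq": joint speeds; "tau": joint torques, N m; "eef_pos": TCP position; "ee_rot": TCP orientation; "force": force on the tool from outside, world axes, zero at the start; "wrist_torque": the same for the moment, N m; "grip_width": opening from 0.0 (shut) to 1.0 (fully open).
Only numpy, scipy, OpenCV 4.12 (cv2) and the standard library are available. Lean on these libraries where they do the work, as an engineer would, in place of code of your own. Each camera call takes 0.05 s, during which the arm holds its last target.

## Working session

There is one attempt and no reset: what is moved stays moved. The work goes in short steps, Python scripts to look and compute and a tool call to move; the robot and the scene stay as the last step left them, time stands still between calls to the robot, and variables do not carry over. Pictures are saved under pics/ and viewed, and the job is handed in when it is done.

Besides the shell and the picture viewer there is one more tool, called after "Emit:" by a JSON object that holds its "method" and its "body", one argument or row to a line. move_arm: Moves the arm, as the interface text tells. Its arguments: {"type":"object","properties":{"series":{"type":"array","items":{"type":"array"}},"force":{"type":"number"}},"required":["series"]}

```bash
ls; mkdir -p pics; python3 - <<'E'
from rig import ctrl
import cv2,numpy as np
s=ctrl.sense();print({k:np.round(v,3).tolist() for k,v in s.items()})
for n in("side","top","wrist"):
    m=ctrl.camera_model(n);p,d=ctrl.capture(n)
    cv2.imwrite(f"pics/{n}0.png",p[:,:,::-1]);np.savez(f"{n}0.npz",p=p,d=d,**{k:np.array(v) for k,v in m.items()})
    print(n,m)
E
```

```text
pics
{'time_s': 0.0, 'joints': [1.004, 0.313, 1.498, 0.0, 1.331, -0.223], 'dq': [0.001, -0.0, 0.001, -0.0, -0.002, -0.0], 'tau': [-0.0, -41.227, -25.973, -0.0, 0.004, 0.0], 'eef_pos': [176.877, 494.127, 303.33], 'ee_rot': [-0.0, 0.171, 0.985, -0.001], 'force': [0.013, -0.269, -0.57], 'wrist_torque': [-0.012, -0.032, -0.026], 'grip_width': 0.998}
side {'fov_y': 52.07314752280306, 'cx': 279.7948045115157, 'cy': 212.60846299448414, 'dist_coeffs': array([-0.11076427,  0.        ,  0.        ,  0.        ,  0.        ]), 'rvec': array([ 2.13227397, -0.57621426,  0.29141987]), 'tvec': array([-480.35077449,  247.05991506,  685.30711815])}
top {'fov_y': 44.66250876216455, 'cx': 278.62315060790274, 'cy': 213.64130251635297, 'dist_coeffs': array([-0.15564994,  0.        ,  0.        ,  0.        ,  0.        ]), 'rvec': array([ 2.15567054, -2.1767696 ,  0.1099815 ]), 'tvec': array([  34.70914593,  597.45060801, 1018.81381876])}
wrist {'fov_y': 67.02641301259156, 'cx': 274.0064086539353, 'cy': 208.11407083027993, 'dist_coeffs': array([-0.06220576,  0.        ,  0.        ,  0.        ,  0.        ]), 'rvec': array([-2.36512121, -1.66617541, -0.24293594]), 'tvec': array([-524.54816181,  -37.32975316,  379.18377299])}
```

View pics/side0.png

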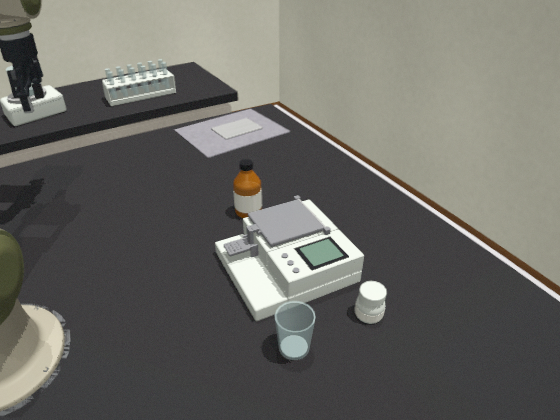

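View pics/top0.png

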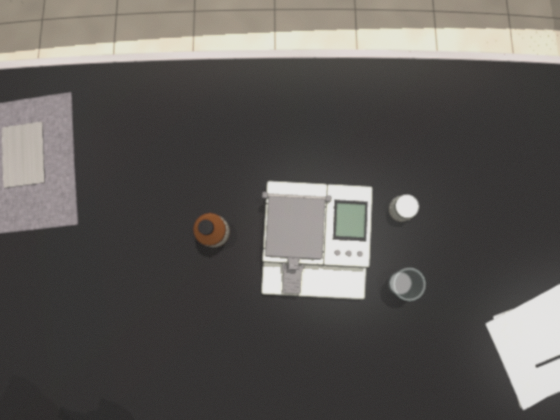

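View pics/wrist0.png

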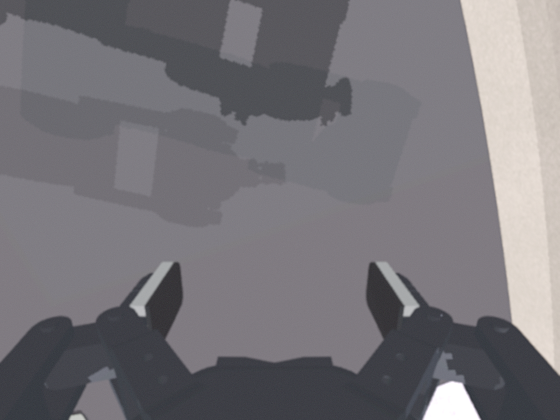

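The top view shows the reader with its low deck at rows 262-298 and columns 262-368, the lid around (296,228) and the paddle around (291,282). The bottle is at (211,230), the jar at (404,207) and the beaker at (407,284). The wrist view shows only bench. Next I'll measure the reader pose from the top view.

```bash
cat > h.py <<'E'
import numpy as np,cv2
def load(n):
    return dict(np.load(n))
def KM(m):
    f=210/np.tan(np.radians(float(m['fov_y']))/2)
    return np.array([[f,0,float(m['cx'])],[0,f,float(m['cy'])],[0,0,1]]),np.array(m['dist_coeffs'],float)
def rays(m,uv):
    K,D=KM(m);n=cv2.undistortPoints(np.array(uv,float).reshape(-1,1,2),K,D).reshape(-1,2)
    R=cv2.Rodrigues(np.array(m['rvec'],float))[0];return np.c_[n,np.ones(len(n))],R,np.array(m['tvec'],float)
def onplane(m,uv,z):
    n,R,t=rays(m,uv);c=-R.T@t;d=n@R;s=(z-c[2])/d[:,2];return c+s[:,None]*d
def depthpts(m,uv,d):
    n,R,t=rays(m,uv);return (n*np.array(d)[:,None]-t)@R
def cloud(m):
    v,u=np.mgrid[:420,:560];P=depthpts(m,np.c_[u.ravel(),v.ravel()],m['d'].ravel());return P.reshape(420,560,3)
def proj(m,P):
    K,D=KM(m);return cv2.projectPoints(np.array(P,float).reshape(-1,1,3),np.array(m['rvec'],float),np.array(m['tvec'],float),K,D)[0].reshape(-1,2)
def r2w(P,o,a):
    P=np.array(P,float).reshape(-1,3);c,s=np.cos(a),np.sin(a);return np.c_[o[0]+c*P[:,0]-s*P[:,1],o[1]+s*P[:,0]+c*P[:,1],P[:,2]]
E
python3 - <<'E'
from h import *
m=load('top0.npz');C=cloud(m);p=m['p'].astype(int)
reg=np.zeros((420,560),bool);reg[175:305,250:380]=1
for v,u in((210,280),(228,296),(282,330),(190,300),(282,291),(263,293),(150,300)):print(u,v,C[v,u].round(1),p[v,u])
white=(p.min(2)>150)&reg
for nm,(lo,hi),z in(("all",(15,110),0),("deck",(20,42),30),("top",(60,80),70),("lid",(71,95),77)):
    k=reg&(C[...,2]>lo)&(C[...,2]<hi)
    if nm=="deck":k&=white
    q=C[k][:,:2].astype(np.float32);r=cv2.minAreaRect(q);print(nm,k.sum(),r,cv2.boxPoints(r).round(1).tolist())
E
```

```text
280 210 [599.6  26.   81.7] [164 158 156]
296 228 [564.3  -5.   77.6] [165 159 158]
330 282 [456.9 -74.4  30.4] [231 230 229]
300 190 [640.7 -14.2  69.1] [230 230 228]
291 282 [458.5   5.5  53.5] [155 150 148]
293 263 [495.9   2.   90.3] [166 160 158]
300 150 [737.7 -18.2   1.8] [62 60 59]
all 11845 ((541.2640380859375, -42.54578399658203), (219.14584350585938, 226.61474609375), 86.20472717285156) [[421.0, -144.39999389648438], [647.0999755859375, -159.39999389648438], [661.5999755859375, 59.29999923706055], [435.5, 74.30000305175781]]
deck 2475 ((460.2799377441406, -41.093353271484375), (209.8740692138672, 63.47998809814453), 86.89358520507812) [[422.8999938964844, -144.1999969482422], [486.29998779296875, -147.60000610351562], [497.70001220703125, 62.0], [434.29998779296875, 65.4000015258789]]
top 5173 ((566.4600830078125, -44.21721649169922), (219.14584350585938, 176.1119842529297), 86.20472717285156) [[471.29998779296875, -147.6999969482422], [647.0999755859375, -159.39999389648438], [661.5999755859375, 59.29999923706055], [485.8999938964844, 70.9000015258789]]
lid 6161 ((568.215087890625, -43.76757049560547), (217.54928588867188, 170.1149444580078), 86.43187713623047) [[476.6000061035156, -147.0], [646.2999877929688, -157.60000610351562], [659.9000244140625, 59.5], [490.1000061035156, 70.0999984741211]]
```

```bash
python3 - <<'E'
from h import *
a=np.radians(-3.3);o=(563.4,-31.7)
def box(x0,x1,y0,y1,z):return [[x0,y0,z],[x1,y0,z],[x1,y1,z],[x0,y1,z]]
L=[box(-135,-70,-120,90,30),box(-70,90,-120,90,70),box(-130,-74,12,48,54),box(-60,60,-26,86,82),box(-82,-61,21,39,87)]
out=[]
for n,(u0,u1,v0,v1) in(("top",(250,390,170,310)),("side",(200,380,180,320))):
    m=load(n+'0.npz');s=4;im=cv2.resize(m['p'][v0:v1,u0:u1,::-1],None,fx=s,fy=s,interpolation=cv2.INTER_CUBIC)
    for b in L:
        q=((proj(m,r2w(b,o,a))-[u0,v0]+.5)*s).round().astype(np.int32);cv2.polylines(im,[q],True,(0,0,255),1)
    q=((proj(m,r2w([[-115,30,54]],o,a))-[u0,v0]+.5)*s).astype(int)[0];cv2.circle(im,tuple(q.tolist()),4,(0,255,0),-1)
    cv2.imwrite(f'pics/{n}_ov.png',im)
E
```

```text
(no output)
```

View pics/top_ov.png

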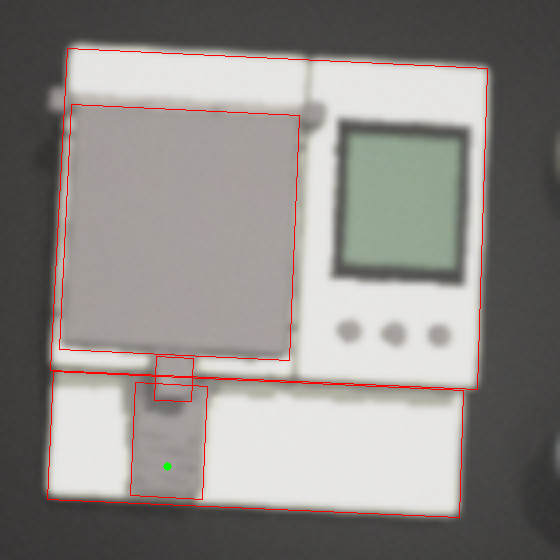

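View pics/side_ov.png

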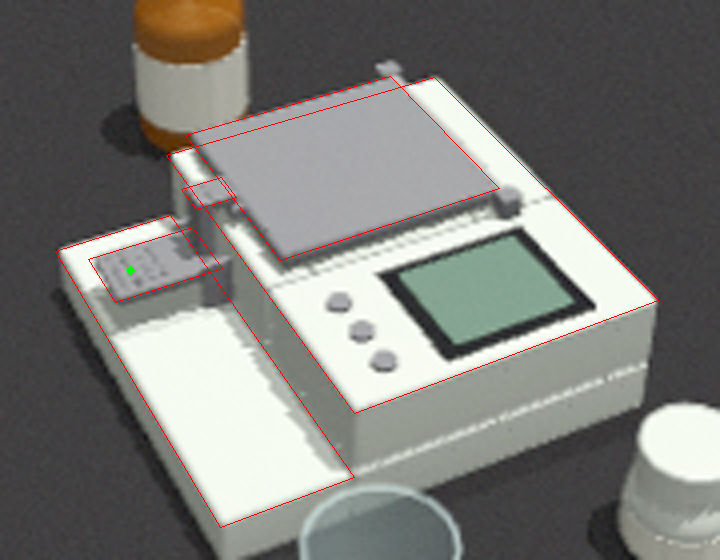

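The overlay fits both views to about 2 mm, giving the reader origin at (563.4, -31.7) with yaw -3.3°. Next I'll work out the tool-frame moves.

```bash
cat >> h.py <<'E'
from scipy.spatial.transform import Rotation as Ro
A=np.radians(-3.3);O=(563.4,-31.7)
def toolR(s):
    w,x,y,z=s['ee_rot'];return Ro.from_quat([x,y,z,w]).as_matrix()
def w2r(P):
    P=np.array(P,float).reshape(-1,3)-[O[0],O[1],0];c,s=np.cos(A),np.sin(A);return np.c_[c*P[:,0]+s*P[:,1],-s*P[:,0]+c*P[:,1],P[:,2]]
E
python3 - <<'E'
from h import *
from rig import ctrl
s=ctrl.sense();R=toolR(s);print(R.round(3))
m=ctrl.camera_model('wrist');c=-cv2.Rodrigues(m['rvec'])[0].T@m['tvec'];print('cam in tool',R.T@(c-s['eef_pos']))
g=r2w([[-116,30,150]],O,A)[0];print(g,R.T@(g-s['eef_pos']))
y=np.degrees(np.arctan2(R[1,1],R[0,1]));print('tool y angle',y,'want',90-3.3)
E
```

```text
[[-0.941  0.337 -0.001]
 [ 0.337  0.941 -0.001]
 [ 0.    -0.001 -1.   ]]
cam in tool [ 7.32189707e+01 -8.38792416e-03 -6.99844647e+01]
[449.31927008   4.92768163 150.        ] [-421.41309697 -368.64661524  153.72232976]
tool y angle 70.30182948243548 want 86.7
```

Emit:
{"method": "move_arm", "body": {
  "series": [
    [[-45, -40, 0], -4, 0],
    [[-90, -80, 0], -8, 0],
    [[-135, -120, 10], -12, 0],
    [[-180, -160, 20], -16.4, 0],
    [[-225, -200, 40], -16.4, 0],
    [[-270, -240, 60], -16.4, 0],
    [[-315, -280, 80], -16.4, 0],
    [[-360, -320, 100], -16.4, 0],
    [[-400, -350, 120], -16.4, 0],
    [[-421, -369, 130], -16.4, 0]
  ],
  "force": 30
}}

```text
time_s: 1.4
eef_pos: [449.6, 2.8, 172.7]
ee_rot: [-0.001, 0.03, 1.0, 0.0]
force: [-0.4, -0.2, 0.2]
grip_width: 0.0
```

Emit:
{"method": "move_arm", "body": {
  "series": [
    [[0, 0, 0], 0, 0],
    [[0, 0, 0], 0, 0]
  ]
}}

```text
time_s: 1.65
eef_pos: [448.6, 5.5, 174.0]
ee_rot: [-0.0, 0.029, 1.0, 0.0]
force: [0.3, 0.2, 0.4]
grip_width: -0.0
```

```bash
python3 - <<'E'
from h import *
from rig import ctrl
s=ctrl.sense();R=toolR(s);print(s['time_s'],s['eef_pos'],w2r(s['eef_pos']),s['force'],s['grip_width'],R.round(3))
g=r2w([[-116,30,130]],O,A)[0];print(R.T@(g-s['eef_pos']))
p,d=ctrl.capture('wrist');cv2.imwrite('pics/w1.png',p[:,:,::-1])
p,d=ctrl.capture('side');cv2.imwrite('pics/s1.png',cv2.resize(p[120:330,160:400,::-1],None,fx=3,fy=3)[:600])
E
```

```text
1.65 [448.63241278   5.49543162 174.02206132] [[-116.71840035   30.52727029  174.02206132]] [0.29153896 0.24201691 0.36555831] -0.00017487525773348623 [[-0.998  0.057 -0.   ]
 [ 0.057  0.998  0.   ]
 [ 0.     0.    -1.   ]]
[-0.73074403 -0.53572827 44.02175603]
```

View pics/w1.png

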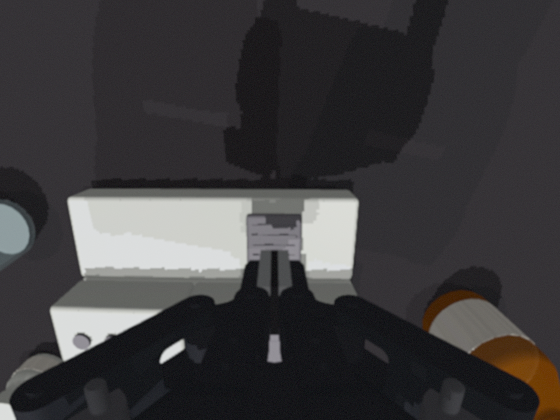

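View pics/s1.png

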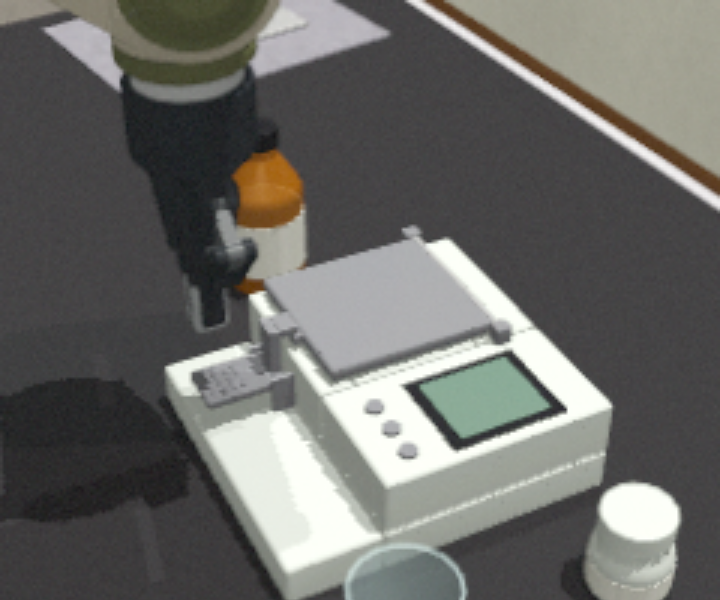

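In the wrist view the shut fingertips at (274,265) are centred on the paddle, which spans columns 247-302. The side view shows the gripper above the paddle and clear of the lid. Now I'll descend.

Emit:
{"method": "move_arm", "body": {
  "series": [
    [[0, 0, 15], 0, 0],
    [[0, 0, 30], 0, 0],
    [[0, 0, 38], 0, 0],
    [[0, 0, 43], 0, 0],
    [[0, 0, 46], 0, 0],
    [[0, 0, 48], 0, 0],
    [[0, 0, 48], 0, 0]
  ]
}}

```text
time_s: 2.62
eef_pos: [449.0, 5.0, 126.1]
ee_rot: [0.0, 0.029, 1.0, 0.0]
force: [0.7, 1.0, 1.7]
grip_width: 0.002
```

Emit:
{"method": "move_arm", "body": {
  "series": [
    [[0, 0, 2], 0, 0],
    [[0, 0, 4], 0, 0],
    [[0, 0, 4], 0, 0],
    [[0, 0, 4], 0, 0]
  ]
}}

```text
time_s: 3.12
eef_pos: [448.9, 5.0, 122.0]
ee_rot: [-0.0, 0.029, 1.0, 0.0]
force: [-2.6, 0.7, 4.7]
grip_width: -0.001
```

Emit:
{"method": "move_arm", "body": {
  "series": [
    [[0, 0, 1.5], 0, 0],
    [[0, 0, 3], 0, 0],
    [[0, 0, 3], 0, 0],
    [[0, 0, 3], 0, 0],
    [[0, 0, 3], 0, 0],
    [[0, 0, 3], 0, 0]
  ]
}}

```text
time_s: 3.88
eef_pos: [449.0, 5.0, 119.1]
ee_rot: [0.0, 0.029, 1.0, -0.0]
force: [-2.8, 1.4, 6.3]
grip_width: -0.004
```

```bash
python3 - <<'E'
from h import *
from rig import ctrl
p,d=ctrl.capture('side');cv2.imwrite('pics/s2.png',cv2.resize(p[120:320,160:400,::-1],None,fx=3,fy=3))
E
```

```text
(no output)
```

View pics/s2.png

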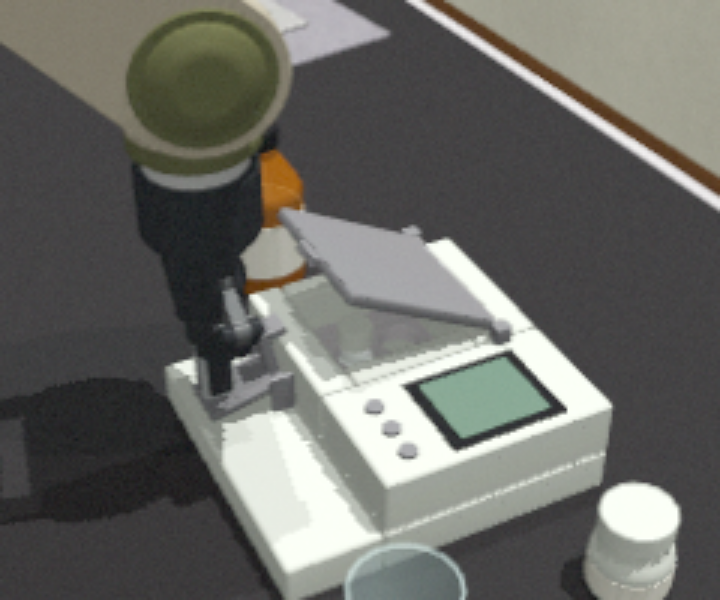

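The side view shows the lid sprung part open, with its front edge around (320,260) in the crop, and the tips pressing the paddle. I'll rise and open the fingers halfway to straddle the lip and hook, then look again.

Emit:
{"method": "move_arm", "body": {
  "series": [
    [[0, 0, -10], 0, 0],
    [[0, 0, -25], 0, 0.5],
    [[0, 0, -41], 0, 0.5],
    [[0, 0, -41], 0, 0.5],
    [[0, 0, -41], 0, 0.5]
  ]
}}

```text
time_s: 4.55
eef_pos: [448.8, 5.0, 159.5]
ee_rot: [-0.0, 0.029, 1.0, 0.0]
force: [-0.2, -0.5, -0.3]
grip_width: 0.504
```

```bash
python3 - <<'E'
from h import *
from rig import ctrl
s=ctrl.sense();print(s['time_s'],w2r(s['eef_pos']),s['force'],s['grip_width'])
p,d=ctrl.capture('side');cv2.imwrite('pics/s3.png',cv2.resize(p[120:320,160:400,::-1],None,fx=3,fy=3))
m=ctrl.camera_model('top');q,d=ctrl.capture('top');cv2.imwrite('pics/t3.png',cv2.resize(q[170:310,220:420,::-1],None,fx=4,fy=4))
m['d']=d;C=cloud(m);P=w2r(C.reshape(-1,3))
k=(P[:,0]>-70)&(P[:,0]<55)&(abs(P[:,1]-30)<50)&(P[:,2]>85)&(P[:,2]<145)
P=P[k];f=np.polyfit(P[:,0],P[:,2],1);print(k.sum(),f,np.arctan(-f[0]),'min x',np.percentile(P[:,0],[0,2,10]))
E
```

```text
4.55 [[-116.54468977   30.02470183  159.52045192]] [-0.17105609 -0.48913882 -0.25988385] 0.5041719245572363
2754 [ -0.45106697 114.58036378] 0.42374086287838736 min x [-69.36072583 -49.22669627 -38.9125884 ]
```

View pics/s3.png

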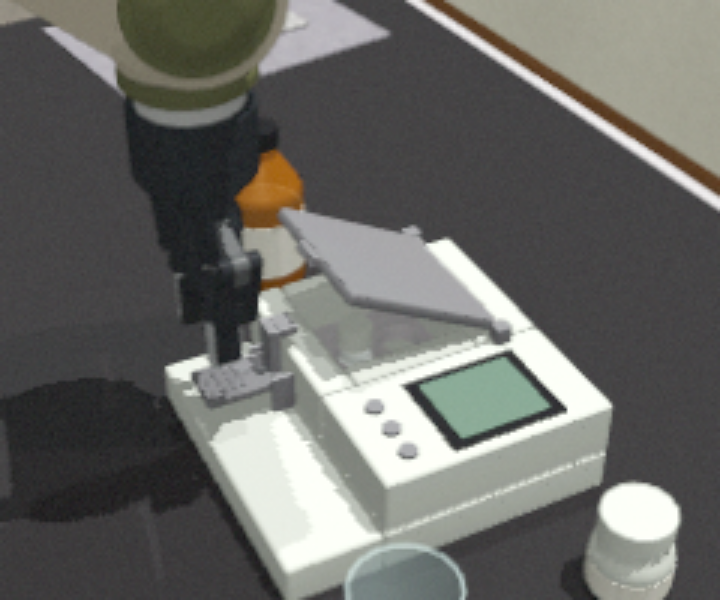

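View pics/t3.png

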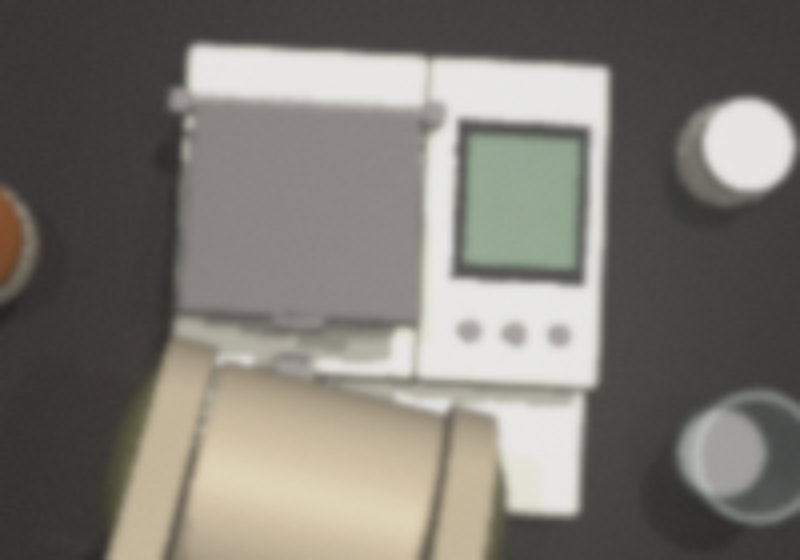

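The side view shows the lid standing part open and the open fingers clear above the paddle. The top view shows the lid edge at about row 318 of the crop. The lid angle measures about 0.42-0.48. Now I'll move in to the front edge and then up along its arc.

Emit:
{"method": "move_arm", "body": {
  "series": [
    [[-12, 0, 0], 0, 0.5],
    [[-24, 0, 0], 0, 0.5],
    [[-36, 0, 0], 0, 0.5],
    [[-44, 0, 0], 0, 0.5],
    [[-48, 0, 0], 0, 0.5],
    [[-48, 0, 0], 0, 0.5]
  ]
}}

```text
time_s: 5.4
eef_pos: [496.9, 2.2, 159.8]
ee_rot: [-0.0, 0.029, 1.0, 0.0]
force: [0.1, 0.2, 0.1]
grip_width: 0.5
```

Emit:
{"method": "move_arm", "body": {
  "series": [
    [[-5, 0, -2], 0, 0.5],
    [[-9, 0, -9], 0, 0.5],
    [[-13, 0, -17], 0, 0.5],
    [[-18, 0, -25], 0, 0.5],
    [[-18, 0, -25], 0, 0.5]
  ]
}}

```text
time_s: 6.02
eef_pos: [515.1, 1.1, 185.6]
ee_rot: [0.0, 0.029, 1.0, -0.0]
force: [-2.2, 0.4, 0.6]
grip_width: 0.502
```

```bash
python3 - <<'E'
from h import *
from rig import ctrl
s=ctrl.sense();print(s['time_s'],w2r(s['eef_pos']),s['force'],s['grip_width'])
p,d=ctrl.capture('side');cv2.imwrite('pics/s4.png',cv2.resize(p[120:320,160:400,::-1],None,fx=3,fy=3))
E
```

```text
6.025 [[-50.11522571  30.01128994 185.60126007]] [-2.16809179  0.41547002  0.61947503] 0.5024256747382262
```

View pics/s4.png

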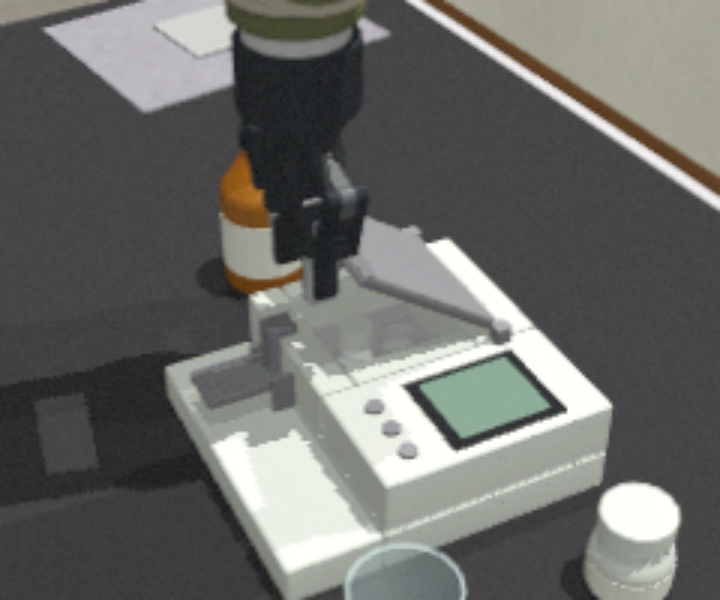

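The side view shows the fingertips against the lid's front edge near (345,265), and the wrist reads -2.2 N, so contact is made. I'll continue along the arc.

Emit:
{"method": "move_arm", "body": {
  "series": [
    [[-4, 0, -5], 0, 0.5],
    [[-9, 0, -10], 0, 0.5],
    [[-14, 0, -15], 0, 0.5],
    [[-20, 0, -20], 0, 0.5],
    [[-20, 0, -20], 0, 0.5]
  ]
}}

```text
time_s: 6.7
eef_pos: [535.3, -0.0, 205.2]
ee_rot: [0.001, 0.029, 1.0, -0.0]
force: [-1.8, -0.2, 2.5]
grip_width: 0.496
```

```bash
python3 - <<'E'
from h import *
from rig import ctrl
s=ctrl.sense();print(s['time_s'],w2r(s['eef_pos']),s['force'],s['grip_width'])
p,d=ctrl.capture('side');cv2.imwrite('pics/s5.png',cv2.resize(p[120:320,160:400,::-1],None,fx=3,fy=3))
E
```

```text
6.7 [[-29.85214246  29.98143576 205.23750032]] [-1.82619398 -0.17693908  2.46670427] 0.4964221781304091
```

View pics/s5.png

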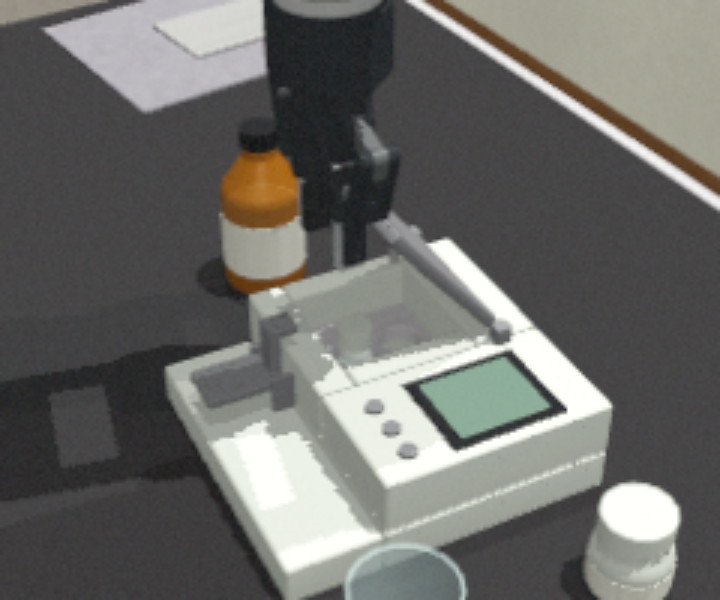

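The lid is now at about 0.9-1.0 rad, riding on the fingers near (385,230), and the force is small. I'll carry on to upright.

Emit:
{"method": "move_arm", "body": {
  "series": [
    [[-6, 0, -5], 0, 0.5],
    [[-13, 0, -9], 0, 0.5],
    [[-20, 0, -13], 0, 0.5],
    [[-28, 0, -17], 0, 0.5],
    [[-36, 0, -21], 0, 0.5],
    [[-45, 0, -24], 0, 0.5],
    [[-54, 0, -26], 0, 0.5],
    [[-63, 0, -27], 0, 0.5],
    [[-72, 0, -27], 0, 0.5],
    [[-72, 0, -27], 0, 0.5]
  ]
}}

```text
time_s: 8.0
eef_pos: [607.1, -4.2, 231.6]
ee_rot: [-0.0, 0.029, 1.0, 0.0]
force: [0.2, -0.4, -0.5]
grip_width: 0.5
```

```bash
python3 - <<'E'
from h import *
from rig import ctrl
s=ctrl.sense();print(s['time_s'],w2r(s['eef_pos']),s['force'],s['grip_width'],s['joints'])
p,d=ctrl.capture('side');cv2.imwrite('pics/s6.png',cv2.resize(p[120:320,160:400,::-1],None,fx=3,fy=3))
E
```

```text
8.0 [[ 42.05271175  29.98980226 231.55578164]] [ 0.20769432 -0.40314849 -0.54757356] 0.4998750103543261 [-1.99638470e-01  5.52291867e-01  1.33475495e+00  7.28490403e-06
  1.25477703e+00 -1.71289525e+00]
```

View pics/s6.png

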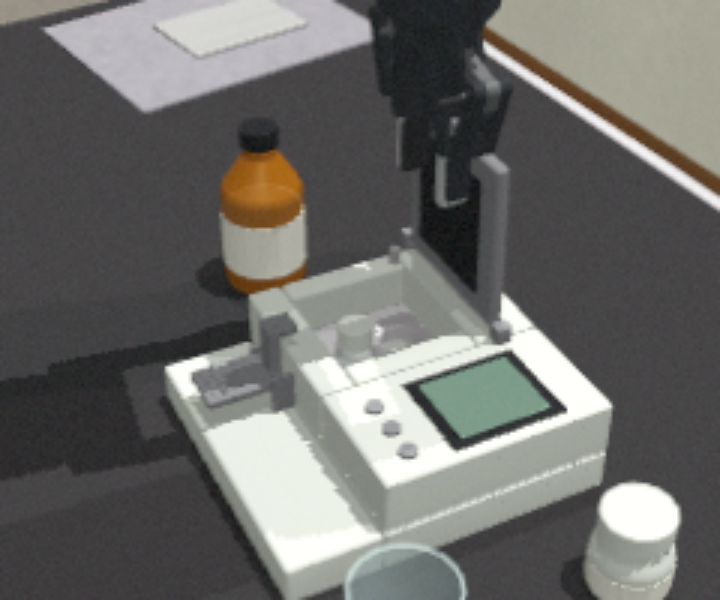

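The lid is upright and resting on the fingertips near (455,195), and the vial stands in its well at (355,335). Now I'll push past upright to the stop.

Emit:
{"method": "move_arm", "body": {
  "series": [
    [[-6, 0, 0], 0, 0.5],
    [[-12, 0, 0], 0, 0.5],
    [[-17, 0, 0], 0, 0.5],
    [[-21, 0, 0], 0, 0.5],
    [[-24, 0, 0], 0, 0.5],
    [[-26, 0, 0], 0, 0.5],
    [[-26, 0, 0], 0, 0.5]
  ]
}}

```text
time_s: 8.93
eef_pos: [632.7, -5.6, 231.9]
ee_rot: [0.0, 0.029, 1.0, -0.0]
force: [-0.5, -0.8, 0.5]
grip_width: 0.498
```

Emit:
{"method": "move_arm", "body": {
  "series": [
    [[-2, 0, 0], 0, 0.5],
    [[-4, 0, 0], 0, 0.5],
    [[-5, 0, 0], 0, 0.5],
    [[-5, 0, 0], 0, 0.5]
  ]
}}

```text
time_s: 9.43
eef_pos: [637.7, -5.9, 231.9]
ee_rot: [0.0, 0.029, 1.0, 0.0]
force: [-0.1, 0.1, -0.3]
grip_width: 0.506
```

```bash
python3 - <<'E'
from h import *
from rig import ctrl
s=ctrl.sense();print(s['time_s'],w2r(s['eef_pos']),s['force'],s['grip_width'])
p,d=ctrl.capture('side');cv2.imwrite('pics/s7.png',cv2.resize(p[120:320,160:400,::-1],None,fx=3,fy=3))
E
```

```text
9.425 [[ 72.67505799  30.03680529 231.87615148]] [-0.10600283  0.10611506 -0.26677849] 0.5055703772334258
```

View pics/s7.png

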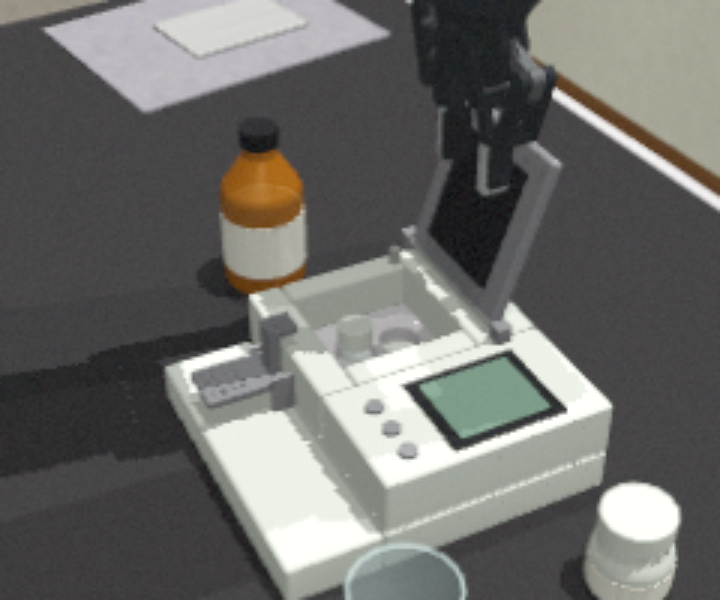

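The lid is leaning back past upright with almost no force on the tips. I'll nudge it gently for the stop, then retreat and measure its angle.

Emit:
{"method": "move_arm", "body": {
  "series": [
    [[-2, 0, 0], 0, 0.5],
    [[-3, 0, 0], 0, 0.5],
    [[-3, 0, 0], 0, 0.5]
  ]
}}

```text
time_s: 9.85
eef_pos: [640.5, -6.0, 231.8]
ee_rot: [-0.0, 0.029, 1.0, 0.0]
force: [-2.6, -0.1, 1.3]
grip_width: 0.497
```

Emit:
{"method": "move_arm", "body": {
  "series": [
    [[6, 0, 0], 0, 0.5],
    [[20, 0, -5], 0, 0.5],
    [[40, 0, -20], 0, 0.5],
    [[65, 0, -40], 0, 0.5],
    [[95, 0, -60], 0, 0.5],
    [[130, 0, -60], 0, 0.5],
    [[165, 0, -60], 0, 0.5],
    [[200, 0, -60], 0, 0.5],
    [[220, 0, -60], 0, 0.5],
    [[220, 0, -60], 0, 0.5]
  ]
}}

```text
time_s: 11.1
eef_pos: [420.3, 6.7, 292.3]
ee_rot: [0.001, 0.029, 1.0, -0.0]
force: [-0.4, 0.7, -0.1]
grip_width: 0.497
```

```bash
python3 - <<'E'
from h import *
from rig import ctrl
s=ctrl.sense();print(s['time_s'],w2r(s['eef_pos']),s['force'],s['grip_width'])
m=ctrl.camera_model('side');p,d=ctrl.capture('side');cv2.imwrite('pics/s8.png',cv2.resize(p[120:320,160:400,::-1],None,fx=3,fy=3))
m['d']=d;C=cloud(m);P=w2r(C.reshape(-1,3))
k=(P[:,0]>50)&(P[:,0]<115)&(P[:,1]>-24)&(P[:,1]<84)&(P[:,2]>95)&(P[:,2]<180)
P=P[k];f=np.polyfit(P[:,2],P[:,0],1);print(k.sum(),f,'angle',np.pi/2+np.arctan(f[0]))
p,d=ctrl.capture('top');cv2.imwrite('pics/t8.png',cv2.resize(p[150:330,190:440,::-1],None,fx=3,fy=3))
E
```

```text
11.1 [[-145.10232719   30.10852733  292.2932196 ]] [-0.4397202   0.69748828 -0.08785955] 0.49709207463430666
1486 [ 0.34849428 28.18172064] angle 1.9061291149789468
```

View pics/s8.png

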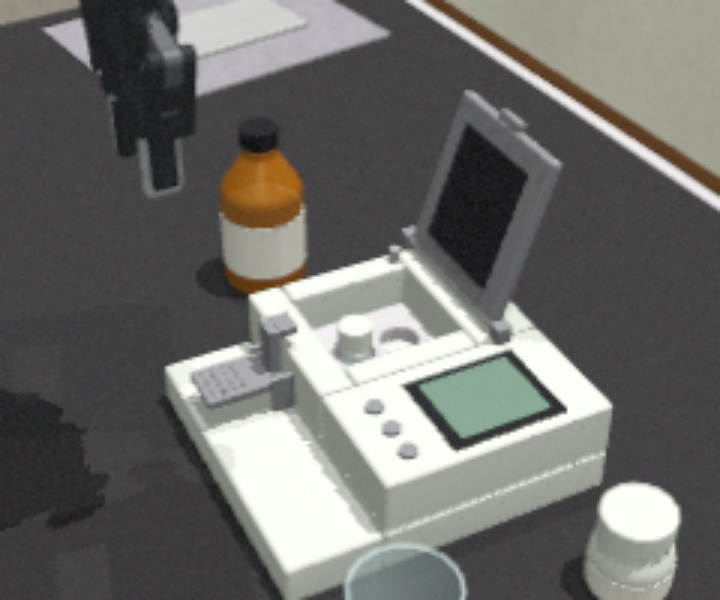

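View pics/t8.png

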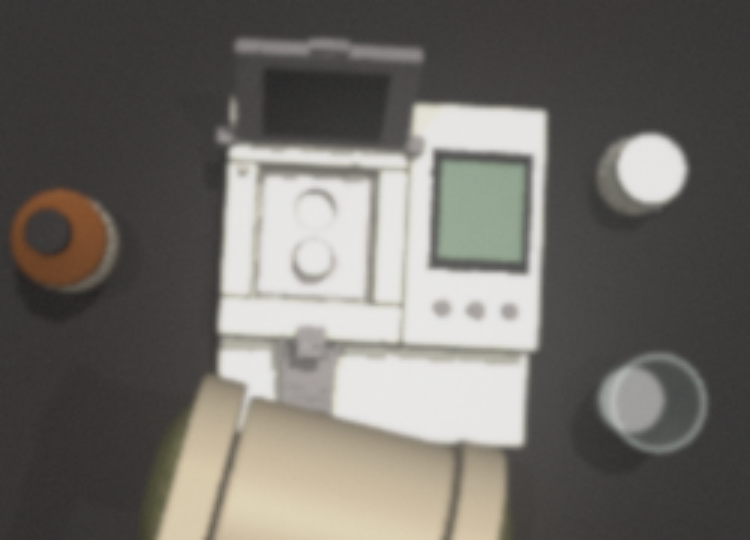

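The lid stands open at a measured 1.91 rad against its stop at 1.9. The vial is in its well at (315,260) in the top crop. The bottle, jar and beaker have not moved, and the arm is clear.

```bash
python3 -c "
from rig import ctrl
print(ctrl.finish_job())"
```

```text
the job is handed in; nothing more can be done
None
```

The lid is standing fully open against its stop, and I've handed the job in at about 11.2 s, well under the 43 s limit.

- **What I did:** I pressed the release tab about 8 mm (about 6 N) with the shut fingertips, and the lid sprang up by itself. I then opened the fingers halfway to clear the lip and hook, and pushed the lid's front edge along its arc, past upright and back to the stop. The arm then backed off clear.
- **Last checks:**
  - The depth fit put the lid at 1.91 rad with the arm away; the stop is at 1.9. A gentle push there met about 2.6 N.
  - The vial is in its well, and the tab is back at rest.
  - The bottle, beaker and jar look unmoved.
  - The wrist force readings after the press and during the push stayed below about 7 N.
- **Disagreement:** after release the depth fit read the lid at about 0.42 rad, against the 0.48 given. It came from a rough fit and did not affect the push. No other check failed or disagreed.

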